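# Clamp a power supply square in a twin-screw clamp

### The arm

A 6-joint arm with a two-finger parallel gripper is mounted at the origin on the work surface; the furniture and walls round the work are solid. World frame = base frame: x ahead of the robot, y to its left, z up, the work surface at z = 0. Lengths are in m, angles in degrees, forces in N, time in s.
With the tool pointing down it reaches from about 0.3 to 0.875 m from the base axis. Payload 6.4 kg.
Tool frame: the origin (TCP) lies at the very end of the fingers, on their centre line; the grasp point (between the pads) lies 19 mm behind it; z points along the fingers, y is the direction in which the jaws open and shut (so a half turn about z gives the same grasp; the last joint's range is limited). The gripper opens to 88 mm and grips with 3 to 60 N. Pads are 18 mm wide; open, the fingers measure 123 mm over their backs; the gripper's body (75 mm by 187 mm) begins 45 mm behind the grasp point.
Start: joints at [-75.361, 10.359, 92.074, -0, 77.567, -11.82], TCP at [0.256, -0.515, 0.239] pointing down, gripper open.
Joint ranges: [-171.53, 171.53], [-51.25, 118.39], [17.06, 147.69], [-65.23, 245.23], [0, 150.52], [-178.68, 178.68]. Speed limits (degrees/s): [147.25, 147.25, 172.46, 180, 180, 180].

### API

Orientations are given as a 3x3 rotation matrix whose columns are the frame's x, y, z axes.
In Python, from bench import ctrl gives the robot as it stands.
- The arm moves only by the tool step_arm, never from a script. Its argument "increments" is one flat list of numbers, 7 for each row, row after row: the shift along the world's x, y, z in units of 50 mm (1.0 is 50 mm), then the turn, a rotation vector about the world's x, y, z in rad, then the finger opening in mm, from 0 to 88.1. In form: [x, y, z, rx, ry, rz, gripper, x, y, z, rx, ry, rz, gripper, ...]. A call has 1 to 8 rows; each row shifts and turns the commanded pose from where the row before left it; what a row does not reach is not made up. A row lasts 1/8 s, in which the tool goes at most 62.5 mm and 10.7 degrees, less where a joint would pass 70% of its speed; a pose out of reach is approached as far as the arm can. A call is refused whole if a number of a shift passes 1 or a number of a turn 0.188, either way. A call with a gripper value outside its range is refused whole. The fingers move at their own pace and stop on an object; "newtons" is the grip in N (left out, the last holds). Time passes only in rows, so rows that do not move let the fingers close. It gives the time, the measured TCP pose, the force and the opening at its end, in the units of the state.
- ctrl.state(): the state, without advancing time (a new reading comes with each control period).
- ctrl.capture(name): name is "scene" or "top" or "wrist"; returns a dict with "frame" (480x640x3 uint8, red, green, blue), "intrinsics" (3x3 intrinsics, pixels), "dist" ([k1, k2, p1, p2, k3] as OpenCV has them; the pictures are not rectified), "T" (4x4, takes a point from camera to world coordinates); the wrist camera has in their place "tool_from_camera" (4x4, takes a point from camera to tool coordinates, whose origin is the TCP and whose axes are the flange's). Camera axes: x right, y down, z forward; pixel columns grow to the right and rows downward; lengths in m; the calibration is good to about 2 mm. A picture is of the moment at which its call begins: read the wrist's pose just before it. There is no depth.
- ctrl.hand_in(): hands the job in, once; it reports no verdict.
Trained networks look in the newest picture that a camera, given by its name, has taken for a name from the list of things; names that differ only in an ending like _2 or _b are one class to them, and where a whole thing is asked for, a point or a joint stands for the part that bears it (a point fixed in the world has none). Each returns a list of dicts, best first, with "confidence" (0 to 1); they miss things now and then, are a little off and sometimes report something else, mostly with a low value. They report only what shows in the picture. A call takes as long as a camera call.
- ctrl.search_frame(camera, target): "box" ([centre column, centre row, width, height] in pixels, round what is visible of it).
- ctrl.trace(camera, target): "region" (480x640 bool, what is visible of it) and "box" ([centre column, centre row, width, height] in pixels, round what is visible of it).
The state is a dict: "clock": time; "joints": joint angles; "joint_velocities": joint speeds; "joint_torque": joint torques, N m; "position": TCP position; "tcp_rot": TCP orientation; "force": force on the tool from outside, world axes, zero at the start; "wrist_torque": the same for the moment, N m; "finger_gap": opening from 0.0 (shut) to 1.0 (fully open).
Only numpy, scipy, OpenCV 4.12 (cv2) and the standard library are available. Lean on these libraries where they do the work, as an engineer would, in place of code of your own. Each camera call takes 0.05 s, during which the arm holds its last target. There are 200 camera calls.

### The job

Push the power supply gently back on the clamp's plate until it sits flat against both rear stops. Then clamp it by turning the two red knobs clockwise in alternate small steps, so that neither end of the bar ever gets more than 5 mm ahead of the other, and stop when each of the two rubber feet presses on the supply with about 16 newtons (feel for the touch, then roughly an eighth of a radian more on that knob). Never press a foot with more than about 25 newtons, and leave the other things where they are.

Things in the scene. Friction and masses are not known exactly. Their poses are not given: they have to be found in the camera images.
- clamp: Twin-screw clamp fixed to the bench: grey plate 175 (x) x 272 (y) x 10 mm. Origin under the plate's centre; x towards the rear stops, y towards the left screw, z up; plate top at z = 10 mm. The upright lead screws stand at x = 10, y = +112 and -112 mm. Two aluminium stops, 26 mm wide, rise to 50 mm at the rear at y = +52 and -52 mm.
- stop_face (a point): Point midway between the front faces of the two rear stops, 64 mm along x from the clamp's origin and 30 mm above the bench.
- supply: Loose power supply in a silver mesh case, lying on the plate: body 108 (x) x 180 (y) x 52 mm, 0.3 to 0.65 kg. Origin under its centre, axes as the clamp's when seated. It starts 28 to 42 mm short of the stops, up to 3 degrees askew. Seated, its origin is at x = 10 mm in the clamp's frame. Its front face is the one towards -x.
- bar: The aluminium cross bar between the screws, 30 mm wide in x, 20 mm high; origin at its centre (x = 10 mm in the clamp's frame; at most 96 mm above the bench, lower as the knobs are turned), axes as the clamp's. Level when both knobs read the same: 1 rad between them tilts it 0.027 rad (6 mm from end to end).
- foot_left: Left sprung foot under the bar at y = +75 mm in the clamp's frame: a steel plunger with a black rubber pad, 24 mm across; origin at the plunger's top, on the bar's underside. The pad's underside is 14.5 mm (give or take 1.6 mm) below the origin. The spring is preloaded: 8 N as soon as the pad bears, then 10 N per mm of squeeze.
- foot_right: Right foot, as the left one but at y = -75 mm. The pads were set by hand, each up to 1.6 mm longer or shorter than nominal, differently left and right, which the foot's pose does not show. Nominal pads touch the seated supply when both knobs read 1.58 rad; real ones between about 1.2 and 2.1 rad. At the start the gap is 5.8 to 11.1 mm.
- knob_left (a joint): Angle of the left knob in rad, growing clockwise seen from above; starts between 0 and 0.35, range -0.3 to 2.6. Each rad lowers that end of the bar by 6 mm, so 5 mm between the ends is 0.83 rad between the knobs. The knob and its screw go down with it. The screw holds where it is left.
- knob_right (a joint): Angle of the right knob in rad, as the left one. Turning either knob takes about 0.22 N m of steady friction (plus 0.02 N m per rad/s); load on its screw adds 0.006 N m per newton, so about 0.05 N m per mm of squeeze of the foot beside it.
- grip_left (a point): Grip point of the left red knob, on the screw's axis, 146 mm above the bench at 0 rad and 6 mm lower per rad. The knob is a bar 50 mm long, 13 mm thick and 31 mm high (from 21 mm below to 10 mm above this point); the x axis here lies along the 50 mm length (along the clamp's x at 0 rad), y across the 13 mm to be gripped.
- grip_right (a point): Grip point of the right red knob, as the left one.
- flux: upright white bottle with a red cap, 36 mm wide, 108 mm tall; bystander, origin under its centre
- tape_yellow: yellow roll of tape lying flat, 66 mm wide, 18 mm high; bystander, origin under its centre

How it is judged:
By the outcome, as a careful person would: the job done as asked, in the order asked, and still so for the second after the job is handed in, with the robot touching nothing.
It also fails if it takes over 72 s, if anything falls off the work surface, if the arm or the gripper's body presses on something with over 40 N, if the wrist force passes 120 N, or if a joint passes its speed limit or range.

## Working session

There is one attempt and no reset: what is moved stays moved. The work goes in short steps, Python scripts to look and compute and a tool call to move; the robot and the scene stay as the last step left them, time stands still between calls to the robot, and variables do not carry over. Pictures are saved under pics/ and viewed, about 8 in all and at most 12, crops included, and the job is handed in when it is done.

Besides the shell and the picture viewer there is one more tool, called after "Call:" in YAML: its name, and indented under it one key for each argument. step_arm: Moves the arm, as the interface text tells. Its arguments: {"type":"object","properties":{"increments":{"type":"array"},"newtons":{"type":"number"}},"required":["increments"]}

```bash
mkdir -p pics; ls
cat > h.py <<'E'
import numpy as np, cv2
from bench import ctrl
def px2ray(c,uv):
    K=np.array(c["intrinsics"]);d=np.array(c["dist"])
    p=cv2.undistortPoints(np.array(uv,float).reshape(-1,1,2),K,d).reshape(-1,2)
    r=np.c_[p,np.ones(len(p))]
    T=np.array(c["T"]) if "T" in c else c["W"]
    return T[:3,3],r@T[:3,:3].T
def onz(c,uv,z):
    o,r=px2ray(c,uv); return o+r*((z-o[2])/r[:,2])[:,None]
def tri(c1,u1,c2,u2):
    o1,r1=px2ray(c1,u1);o2,r2=px2ray(c2,u2)
    a,b=r1[0],r2[0]; s=np.linalg.lstsq(np.c_[a,-b],o2-o1,rcond=None)[0]
    p,q=o1+a*s[0],o2+b*s[1]; return (p+q)/2,np.linalg.norm(p-q)
def cap(n):
    s=ctrl.state(); c=ctrl.capture(n)
    if n=="wrist":
        W=np.eye(4);W[:3,:3]=s["tcp_rot"];W[:3,3]=s["position"];c["W"]=W@np.array(c["tool_from_camera"])
    return c
def proj(c,P):
    T=np.array(c["T"]) if "T" in c else c["W"]
    T=np.linalg.inv(T);P=np.atleast_2d(P)
    return cv2.projectPoints(P.astype(float),cv2.Rodrigues(T[:3,:3])[0],T[:3,3],np.array(c["intrinsics"]),np.array(c["dist"]))[0].reshape(-1,2)
def save(c,name): cv2.imwrite("pics/"+name,c["frame"][:,:,::-1])
E
python3 - <<'E'
from h import *
for n in("scene","top"):
    c=cap(n);save(c,n+"0.png");print(n,np.round(c["T"],3).tolist(),np.round(c["intrinsics"],1).tolist())
    for t in("clamp","supply","bar","foot_left","knob_left","flux","tape_yellow"):
        print(t,[(np.round(d["box"]).tolist(),round(d["confidence"],2)) for d in ctrl.search_frame(n,t)][:3])
s=ctrl.state();print(s["clock"],s["position"],s["tcp_rot"],s["force"])
E
```

```text
pics
scene [[0.002, 0.599, -0.801, 1.438], [1.0, -0.001, 0.002, 0.146], [0.0, -0.801, -0.599, 0.761], [0.0, 0.0, 0.0, 1.0]] [[582.3, 0.0, 330.0], [0.0, 582.3, 246.4], [0.0, 0.0, 1.0]]
clamp [([290.0, 280.0, 154.0, 113.0], 0.95)]
supply [([294.0, 275.0, 97.0, 65.0], 0.71)]
bar [([289.0, 254.0, 144.0, 63.0], 0.8), ([457.0, 290.0, 21.0, 47.0], 0.54)]
foot_left [([332.0, 275.0, 13.0, 7.0], 0.63)]
knob_left [([354.0, 268.0, 12.0, 66.0], 0.62)]
flux [([455.0, 292.0, 26.0, 48.0], 0.77), ([355.0, 267.0, 14.0, 65.0], 0.64)]
tape_yellow [([437.0, 263.0, 29.0, 28.0], 0.84)]
top [[-0.023, -0.988, 0.154, 0.446], [-0.999, 0.018, -0.034, 0.18], [0.03, -0.155, -0.988, 0.964], [0.0, 0.0, 0.0, 1.0]] [[445.1, 0.0, 313.3], [0.0, 445.1, 237.7], [0.0, 0.0, 1.0]]
clamp [([347.0, 244.0, 143.0, 91.0], 0.83), ([201.0, 224.0, 22.0, 21.0], 0.36)]
supply [([345.0, 260.0, 90.0, 48.0], 0.73)]
bar [([356.0, 233.0, 122.0, 30.0], 0.72)]
foot_left [([410.0, 236.0, 18.0, 24.0], 0.26)]
knob_left [([295.0, 217.0, 15.0, 26.0], 0.55)]
flux [([200.0, 226.0, 21.0, 21.0], 0.74)]
tape_yellow [([210.0, 290.0, 34.0, 31.0], 0.69)]
0.8 [ 0.2562098  -0.51479304  0.23874868] [[ 8.95264030e-01  4.45535987e-01  3.57313389e-05]
 [ 4.45535988e-01 -8.95264029e-01 -4.31973194e-05]
 [ 1.27430221e-05  5.45926036e-05 -9.99999998e-01]] [0.8115172  0.22500887 0.1293841 ]
```

Run:
```python
import cv2
a=cv2.imread("pics/scene0.png")[200:350,190:490];b=cv2.imread("pics/top0.png")[180:320,180:440]
cv2.imwrite("pics/both.png",cv2.vconcat([cv2.resize(a,(600,300),interpolation=2),cv2.resize(b,(557,300),interpolation=2) if 0 else cv2.resize(b,(600,300),interpolation=2)]))
```

```text
(no output)
```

View pics/both.png

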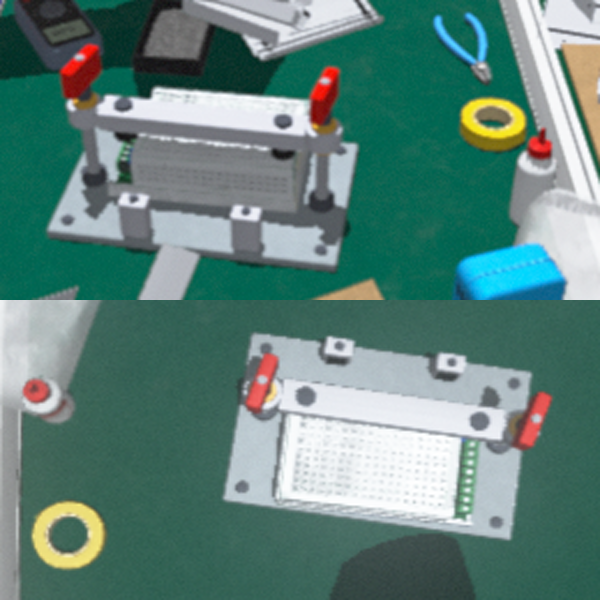

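The picture shows the clamp with its stops away from the robot, the supply short of them, and knobs at about (295,217) and (412,235) in the top view. The bystanders are well to the left. Next I fit the clamp's pose from the plate corners.

```bash
cat >> h.py <<'E'
def R2(a): return np.array([[np.cos(a),-np.sin(a),0],[np.sin(a),np.cos(a),0],[0,0,1]])
def C2W(q,P): return np.atleast_2d(P)@R2(q[2]).T+[q[0],q[1],0]
E
python3 - <<'E'
from h import *
from scipy.optimize import least_squares
t=cap("top");s=cap("scene")
tp=[[289.2,195.9],[410,214.1],[401.8,291.5],[277.5,272.9]]
tP=[[.0875,.136,.01],[.0875,-.136,.01],[-.0875,-.136,.01],[-.0875,.136,.01]]
sp=[[214,317.5],[357.5,334],[368.5,272.5]]
sP=[[.0875,-.136,.01],[.0875,.136,.01],[-.0875,.136,.01]]
f=lambda q:np.r_[(proj(t,C2W(q,tP))-tp).ravel(),(proj(s,C2W(q,sP))-sp).ravel()]
r=least_squares(f,[.46,.1,-.15]);q=r.x
print(q,np.degrees(q[2]),np.round(r.fun,1))
g=C2W(q,[[.01,.112,.146],[.01,-.112,.146],[.01,0,.096],[.064,0,.03]])
print(g.round(4)); print(proj(t,g).round(),proj(s,g).round())
for n,w in(("scene",s),("top",t)):
    for d in ctrl.trace(n,"knob_left")+ctrl.trace(n,"knob_right")+ctrl.trace(n,"supply")[:1]: print(n,np.round(d["box"]),round(d["confidence"],2))
E
```

```text
[ 0.58382204  0.07867421 -0.16557931] -9.48699579242399 [-0.2 -1.6  0.5 -1.6 -0.1 -0.4 -0.8  0.1 -1.1 -2.2  0.4 -1.5  0.1 -0.8]
[[ 0.6121  0.1875  0.146 ]
 [ 0.5752 -0.0334  0.146 ]
 [ 0.5937  0.077   0.096 ]
 [ 0.6469  0.0681  0.03  ]]
[[294. 218.]
 [411. 235.]
 [350. 231.]
 [350. 212.]] [[352. 245.]
 [230. 233.]
 [291. 261.]
 [286. 307.]]
scene [354. 268.  13.  65.] 0.88
scene [233. 254.  19.  63.] 0.82
scene [289. 277. 156. 115.] 0.3
scene [293. 274.  98.  65.] 0.66
top [294. 216.  15.  25.] 0.57
top [408. 236.  17.  21.] 0.55
top [344. 259.  88.  48.] 0.9
```

Call:
step_arm:
  increments: [0.25,0.93,0.1,0,0,-0.048,88,0.25,0.93,0.1,0,0,-0.048,88,0.25,0.93,0.1,0,0,-0.048,88,0.25,0.93,0.1,0,0,-0.048,88,0.25,0.93,0.1,0,0,-0.048,88,0.25,0.93,0.1,0,0,-0.048,88,0.25,0.93,0.1,0,0,-0.048,88,0.25,0.93,0.1,0,0,-0.048,88]

```text
clock: 2.2
position: [0.3564, -0.1414, 0.2792]
tcp_rot: [[0.997, 0.076, 0.001], [0.076, -0.997, -0.001], [0.001, 0.001, -1.0]]
force: [0.7, -0.5, -0.0]
finger_gap: 0.998
```

Call:
step_arm:
  increments: [0.25,0.93,0.1,0,0,-0.048,88,0.25,0.93,0.1,0,0,-0.048,88,0.25,0.93,0.1,0,0,-0.048,88,0.25,0.93,0.1,0,0,-0.048,88,0.25,0.93,0.1,0,0,-0.048,88,0,0,0,0,0,0,88]

```text
clock: 2.95
position: [0.4189, 0.0923, 0.3041]
tcp_rot: [[0.988, -0.156, 0.001], [-0.156, -0.988, 0.0], [0.001, -0.001, -1.0]]
force: [0.5, -0.6, -0.3]
finger_gap: 1.003
```

Run:
```python
from h import *
c=cap("wrist");save(c,"w1.png");print(np.round(c["tool_from_camera"],3),ctrl.state()["position"])
for t in("clamp","supply","bar","knob_left","knob_right","grip_left"):
    print(t,[(np.round(d["box"]).tolist(),round(d["confidence"],2)) for d in ctrl.search_frame("wrist",t)][:3])
q=[ 0.58382204 , 0.07867421 ,-0.16557931]
print(proj(c,C2W(q,[[.01,.112,.146],[.01,-.112,.146],[-.0875,.136,.01],[-.0875,-.136,.01]])).round())
```

```text
[[-0.    -0.956 -0.293  0.076]
 [ 1.     0.    -0.001  0.   ]
 [ 0.001 -0.293  0.956 -0.146]
 [ 0.     0.     0.     1.   ]] [0.4185969  0.09072516 0.30374671]
clamp [([302.0, 55.0, 297.0, 111.0], 0.61)]
supply []
bar []
knob_left []
knob_right []
grip_left []
[[108. -68.]
 [478. -63.]
 [162. 104.]
 [438. 107.]]
```

View pics/w1.png

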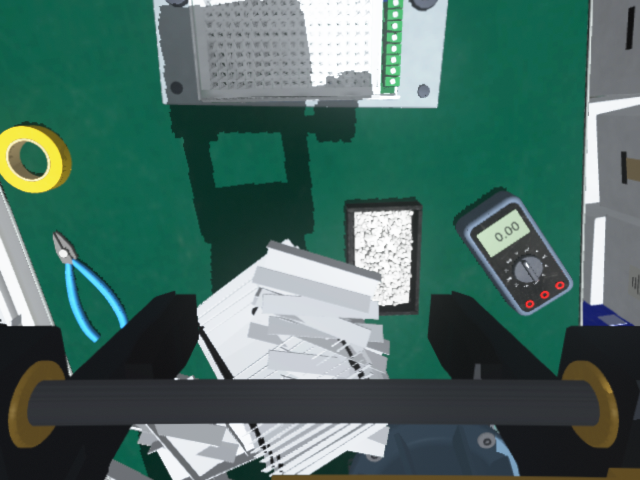

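The wrist view shows the plate's near corners at (162,105) and (438,107), agreeing with the fit, and the ground just in front of the plate is free. I move ahead to see the knobs.

Call:
step_arm:
  increments: [0.5,0,0.25,0,0,0,88,0.5,0,0.25,0,0,0,88,0.5,0,0.25,0,0,0,88,0.5,0,0.25,0,0,0,88,0,0,0,0,0,0,88]

```text
clock: 3.92
position: [0.5199, 0.0886, 0.3541]
tcp_rot: [[0.987, -0.163, 0.001], [-0.163, -0.987, -0.0], [0.001, 0.0, -1.0]]
force: [0.2, -0.5, 0.2]
finger_gap: 1.0
```

Run:
```python
from h import *
c=cap("wrist");save(c,"w2.png");print(ctrl.state()["position"],ctrl.state()["clock"])
for t in("supply","bar","knob_left","knob_right","foot_left"):
    print(t,[(np.round(d["box"]).tolist(),round(d["confidence"],2)) for d in ctrl.trace("wrist",t)][:3])
q=[ 0.58382204 , 0.07867421 ,-0.16557931]
print(proj(c,C2W(q,[[.01,.112,.146],[.01,-.112,.146],[-.0875,.136,.01],[-.0875,-.136,.01]])).round())
```

```text
[0.51871925 0.08884942 0.35337828] 3.975
supply [([312.0, 147.0, 174.0, 115.0], 0.93), ([319.0, 112.0, 315.0, 169.0], 0.32)]
bar [([330.0, 110.0, 289.0, 65.0], 0.89)]
knob_left [([179.0, 110.0, 35.0, 65.0], 0.95)]
knob_right [([454.0, 108.0, 43.0, 66.0], 0.75)]
foot_left []
[[171. 109.]
 [453. 109.]
 [196. 196.]
 [429. 196.]]
```

View pics/w2.png

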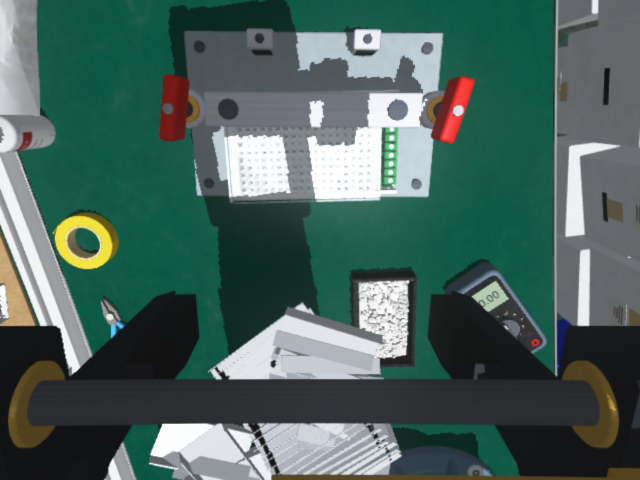

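The view shows left knob near (173,109), almost straight, and right knob near (455,110), turned about 0.25 rad. The supply's front edge runs near row 200 and the stops are at (260,40) and (367,40). Next I fit the knob angles from the red mask, refine the clamp pose, and plan the push.

```bash
cat >> h.py <<'E'
from scipy.optimize import minimize,least_squares
def redmask(c):
    h=cv2.cvtColor(c["frame"],cv2.COLOR_RGB2HSV); return (((h[...,0]<8)|(h[...,0]>172))&(h[...,1]>150)&(h[...,2]>60)).astype(np.uint8)
def knobfit(c,q,y,th0=.17,span=.6):
    """silhouette fit of one knob -> angle, dx,dy (clamp frame), IoU"""
    g=proj(c,C2W(q,[[.01,y,.146-.006*th0]]))[0]; m=redmask(c); w=np.zeros_like(m)
    x0,y0=max(int(g[0])-50,0),max(int(g[1])-50,0); w[y0:y0+100,x0:x0+100]=m[y0:y0+100,x0:x0+100]
    W=cv2.resize(w,None,fx=4,fy=4,interpolation=cv2.INTER_NEAREST)
    B=np.array([[a*.025,b*.0065,e] for a in(-1,1) for b in(-1,1) for e in(-.021,.010)])
    def f(p):
        P=B@R2(-p[0]).T+[.01+p[1]*.01,y+p[2]*.01,.146-.006*p[0]]
        h=cv2.convexHull((proj(c,C2W(q,P))*4+1.5).astype(np.float32)).astype(np.int32)
        r=np.zeros_like(W);cv2.fillConvexPoly(r,h,1)
        return 1-(r&W).sum()/max((r|W).sum(),1)
    best=min((minimize(f,[t,0,0],method="Nelder-Mead",options=dict(initial_simplex=np.array([[t,0,0],[t+.15,0,0],[t,.3,0],[t,0,.3]]))) for t in np.linspace(th0-span,th0+span,7)),key=lambda r:r.fun)
    return best.x*[1,.01,.01],1-best.fun
E
python3 - <<'E'
from h import *
c=cap("wrist");t=cap("top");s=cap("scene")
L=[(t,[[289.2,195.9],[410,214.1],[401.8,291.5],[277.5,272.9]],[[.0875,.136,.01],[.0875,-.136,.01],[-.0875,-.136,.01],[-.0875,.136,.01]]),
(s,[[214,317.5],[357.5,334],[368.5,272.5]],[[.0875,-.136,.01],[.0875,.136,.01],[-.0875,.136,.01]]),
(c,[[184.5,33.5],[442.5,34],[429,196.5],[197,196.5]],[[.0875,.136,.01],[.0875,-.136,.01],[-.0875,-.136,.01],[-.0875,.136,.01]])]
for LL in(L,L[2:]):
    r=least_squares(lambda q:np.concatenate([(proj(k,C2W(q,P))-p).ravel() for k,p,P in LL]),[.584,.079,-.165]);print(r.x,np.degrees(r.x[2]),r.fun.round(1)[-8:])
q=r.x
for n,k in(("w",c),("t",t)):
  for y in(.112,-.112): print(n,y,knobfit(k,q,y))
# supply corners on image (top face z=.062)
tr=[d for d in ctrl.trace("wrist","supply")][0]["region"]
P=onz(c,[[228,198],[380,199],[227,127],[229,202]],.062); print("sup",(P-[q[0],q[1],0])@R2(q[2]))
cv2.imwrite("pics/w2c.png",cv2.resize(c["frame"][110:230,180:440,::-1],None,fx=3,fy=3,interpolation=2))
E
```

```text
[ 0.58029922  0.07932955 -0.16506559] -9.457561708570267 [-1.5 -2.5  1.7 -2.3  0.5  0.9 -0.2  0.3]
[ 0.57914437  0.07964906 -0.16410803] -9.40269773094214 [-1.6 -1.1  1.4 -1.1  0.4  1.8 -0.2  1.4]
w 0.112 (array([ 0.22713721,  0.00569518, -0.00082299]), np.float64(0.7988075521695925))
w -0.112 (array([ 0.27289206,  0.00373972, -0.00041089]), np.float64(0.7732873989664767))
t 0.112 (array([-0.0112493 ,  0.00564153,  0.00202096]), np.float64(0.3507588532883643))
t -0.112 (array([-0.43,  0.  ,  0.  ]), np.float64(0.0))
sup [[-0.0767941   0.08901226  0.062     ]
 [-0.0775549  -0.07006612  0.062     ]
 [-0.0050297   0.08577964  0.062     ]
 [-0.08105608  0.08821224  0.062     ]]
```

View pics/w2c.png

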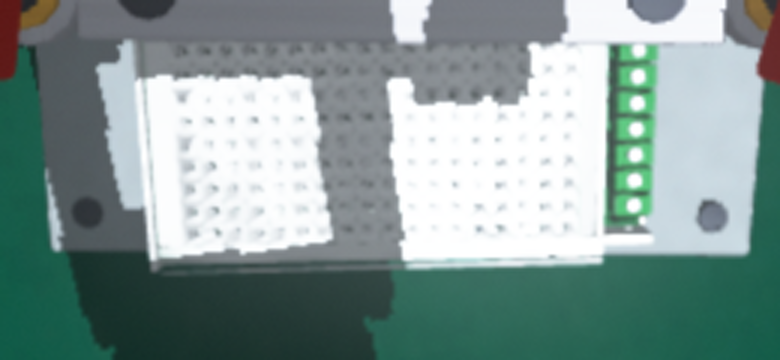

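Call:
step_arm:
  increments: [-0.65,0.11,-0.3,-0.022,-0.13,0,88,-0.65,0.12,-0.6,-0.022,-0.13,0,88,0,0,-1,0,0,0,88,0,0,-1,0,0,0,88,0,0,-1,0,0,0,88,0,0,-1,0,0,0,88,0,0,-1,0,0,0,88,0,0,-0.5,0,0,0,88]

```text
clock: 5.42
position: [0.4518, 0.1013, 0.0312]
tcp_rot: [[0.954, -0.162, 0.253], [-0.156, -0.987, -0.043], [0.257, 0.002, -0.966]]
force: [0.7, -1.3, 0.8]
finger_gap: 0.993
```

Call:
step_arm:
  increments: [0,0,0,0,0,0,88]

```text
clock: 5.55
position: [0.4518, 0.1012, 0.0318]
tcp_rot: [[0.954, -0.162, 0.252], [-0.156, -0.987, -0.043], [0.256, 0.002, -0.967]]
force: [0.3, -0.2, -0.3]
finger_gap: 1.0
```

Run:
```python
from h import *
s=ctrl.state();q=[.582,.0792,-.165]
p=np.array(s["position"]);R=R2(q[2]);print(s["clock"],p,"clamp:",(p-[q[0],q[1],0])@R);print((R.T@s["tcp_rot"]).round(3),s["force"])
```

```text
5.55 [0.45176766 0.10123099 0.031839  ] clamp: [-0.13208222  0.00034081  0.031839  ]
[[ 0.967  0.003  0.256]
 [ 0.003 -1.    -0.001]
 [ 0.256  0.002 -0.967]] [ 0.3029993  -0.1653729  -0.34144838]
```

Call:
step_arm:
  increments: [0.22,-0.037,0,0,0,0,88,0.22,-0.037,0,0,0,0,88,0.12,-0.02,0,0,0,0,88,0.08,-0.013,0,0,0,0,88,0.08,-0.013,0,0,0,0,88,0.08,-0.013,0,0,0,0,88,0.08,-0.013,0,0,0,0,88,0.08,-0.013,0,0,0,0,88]

```text
clock: 6.55
position: [0.5012, 0.0934, 0.0334]
tcp_rot: [[0.953, -0.162, 0.256], [-0.156, -0.987, -0.043], [0.259, 0.002, -0.966]]
force: [-3.2, 0.5, 2.1]
finger_gap: 0.996
```

Call:
step_arm:
  increments: [0.08,-0.013,0,0,0,0,88,0.08,-0.013,0,0,0,0,88,0.08,-0.013,0,0,0,0,88,0.08,-0.013,0,0,0,0,88]

```text
clock: 7.05
position: [0.5179, 0.0906, 0.0336]
tcp_rot: [[0.953, -0.162, 0.257], [-0.156, -0.987, -0.043], [0.26, 0.001, -0.965]]
force: [-1.4, 0.9, -0.6]
finger_gap: 0.998
```

Call:
step_arm:
  increments: [0.05,-0.008,0,0,0,0,88,0.05,-0.008,0,0,0,0,88,0.05,-0.008,0,0,0,0,88,0.04,-0.007,0,0,0,0,88]

```text
clock: 7.55
position: [0.5274, 0.0891, 0.0337]
tcp_rot: [[0.953, -0.162, 0.257], [-0.156, -0.987, -0.043], [0.261, 0.001, -0.965]]
force: [-0.9, 0.8, -1.4]
finger_gap: 1.0
```

Call:
step_arm:
  increments: [0.02,-0.003,0,0,0,0,88,0.02,-0.003,0,0,0,0,88]

```text
clock: 7.8
position: [0.5292, 0.0888, 0.0337]
tcp_rot: [[0.953, -0.162, 0.257], [-0.156, -0.987, -0.043], [0.26, 0.001, -0.965]]
force: [-0.8, 0.4, 0.1]
finger_gap: 0.999
```

Call:
step_arm:
  increments: [0.02,-0.003,0,0,0,0,88]

```text
clock: 7.92
position: [0.5302, 0.0887, 0.0337]
tcp_rot: [[0.953, -0.162, 0.257], [-0.156, -0.987, -0.043], [0.261, 0.001, -0.965]]
force: [-2.2, 0.3, -1.0]
finger_gap: 0.994
```

Call:
step_arm:
  increments: [0.02,-0.003,0,0,0,0,88]

```text
clock: 8.05
position: [0.5307, 0.0886, 0.0335]
tcp_rot: [[0.953, -0.162, 0.256], [-0.156, -0.987, -0.043], [0.26, 0.001, -0.966]]
force: [-4.4, 1.3, 1.9]
finger_gap: 1.0
```

Call:
step_arm:
  increments: [0.02,-0.003,0,0,0,0,88]

```text
clock: 8.18
position: [0.531, 0.0886, 0.0333]
tcp_rot: [[0.953, -0.162, 0.254], [-0.156, -0.987, -0.043], [0.258, 0.002, -0.966]]
force: [-9.1, 1.2, 6.8]
finger_gap: 0.999
```

Call:
step_arm:
  increments: [0.02,-0.003,0,0,0,0,88]

```text
clock: 8.3
position: [0.5312, 0.0886, 0.0331]
tcp_rot: [[0.954, -0.162, 0.253], [-0.156, -0.987, -0.043], [0.256, 0.002, -0.967]]
force: [-12.7, 1.8, 10.5]
finger_gap: 0.997
```

Run:
```python
from h import *
for i in range(3):
    c=cap("top");s=ctrl.state();print(np.round(s["force"],1),np.round(s["wrist_torque"],2))
c2=cap("scene")
a=c["frame"][180:320,260:440];b=c2["frame"][230:350,200:380]
cv2.imwrite("pics/p1.png",cv2.vconcat([cv2.resize(k,(600,290),interpolation=2) for k in(b,a)])[:,:,::-1])
```

```text
[-12.2   2.1   8.2] [ 0.16  1.56 -0.12]
[-12.1   1.3   8.8] [ 0.17  1.53 -0.12]
[-12.1   1.6   9. ] [ 0.21  1.52 -0.08]
```

View pics/p1.png

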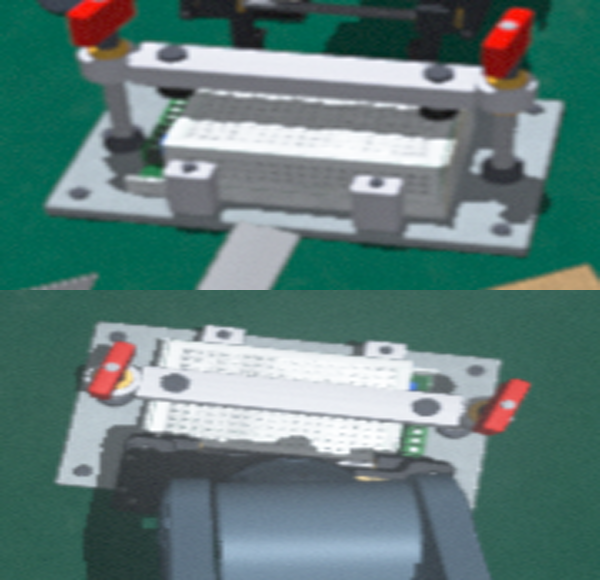

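The supply stopped at both stops. The force rose to 12 N with almost no yaw moment, so both fingers are bearing equally, and the picture shows its rear edge at the two stops. I back off and go above the left knob.

Call:
step_arm:
  increments: [-0.2,0.033,0,0,0,0,88,-0.6,0.1,0,0,0,0,88,0,0,1,0.022,0.13,0,88,0,0,1,0.022,0.13,0,88,0,0,1,0,0,0,88,0,0,1,0,0,0,88,0.8,0.62,0.2,0,0,0,88,0.8,0.62,0.1,0,0,0,88]

```text
clock: 9.5
position: [0.5757, 0.1573, 0.2499]
tcp_rot: [[0.987, -0.163, 0.01], [-0.163, -0.987, -0.001], [0.01, -0.001, -1.0]]
force: [0.5, -0.5, -0.5]
finger_gap: 0.994
```

Call:
step_arm:
  increments: [0.8,0.62,0.1,0,0,0,88,0,0,0,0,0,0,88]

```text
clock: 9.75
position: [0.6154, 0.1894, 0.2516]
tcp_rot: [[0.987, -0.16, 0.005], [-0.16, -0.987, -0.001], [0.005, -0.0, -1.0]]
force: [-0.4, 0.2, -0.3]
finger_gap: 1.002
```

Run:
```python
from h import *
s=ctrl.state();print(s["clock"],s["position"],np.round(s["tcp_rot"],3)[:,0])
c=cap("wrist");save(c,"k1.png")
q=[.583,.0792,-.165]
print(knobfit(c,q,.112)); print(proj(c,C2W(q,[.01,.112,.146])), redmask(c).sum())
d=ctrl.trace("wrist","knob_left");print([(np.round(k["box"]),round(k["confidence"],2)) for k in d])
d=ctrl.trace("wrist","supply");print([(np.round(k["box"]),round(k["confidence"],2)) for k in d])
```

```text
9.75 [0.6153614  0.18939686 0.25158248] [ 0.987 -0.16   0.005]
(array([ 0.14979091,  0.00065193, -0.00055317]), np.float64(0.8173485492290883))
[[316.40054318 242.73616305]] 2604
[(array([316., 241.,  31.,  91.]), 0.57)]
[(array([449., 209., 216., 140.]), 0.6)]
```

View pics/k1.png

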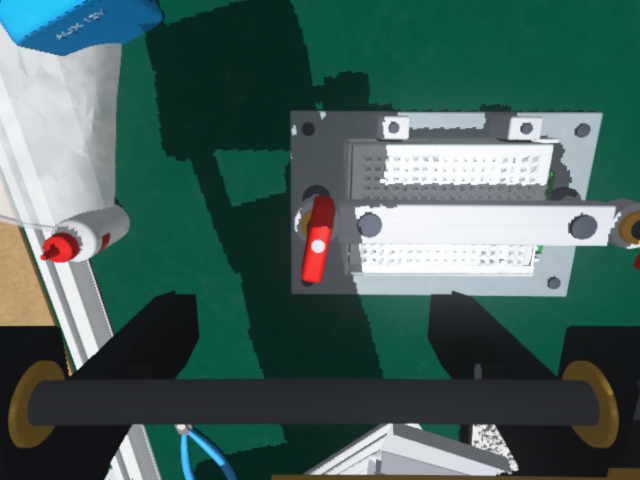

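The left knob's centre is at (318,240) against a prediction of (316,243), its angle is about 0.15 rad, and the supply's rear edge lies along the stops. Next I check joint 6's room for turning and the offsets to the grasp.

```bash
cat >> h.py <<'E'
Q=[.583,.0792,-.165]
def go(y,th,up=0):
    """shift units and rz to grasp knob at clamp y, angle th"""
    s=ctrl.state();p=np.array(s["position"]);R=np.array(s["tcp_rot"])
    g=C2W(Q,[.01,y,.146-.006*th-.016+up])[0]
    yaw=Q[2]-th; D=R2(yaw)@np.diag([1,-1,-1.])@R.T
    rv=cv2.Rodrigues(D)[0].ravel()
    print("clk",round(s["clock"],2),"j6",np.round(s["joints"][[0,5]] if hasattr(s["joints"],"shape") else s["joints"],1),"shift50",((g-p)/.05).round(3),"rv",rv.round(3),"th now",round(Q[2]-np.arctan2(R[1,0],R[0,0]),3))
def feel(n=4):
    T=[];F=[]
    for i in range(n): cap("top");s=ctrl.state();T.append(s["wrist_torque"]);F.append(s["force"])
    R=np.array(s["tcp_rot"]);p=np.array(s["position"])
    print("clk",round(s["clock"],2),"th",round(Q[2]-np.arctan2(R[1,0],R[0,0]),4),"pos-clamp",((p-[Q[0],Q[1],0])@R2(Q[2])).round(4),"T",np.mean(T,0).round(3),"sd",np.std(T,0).round(3)[2],"F",np.mean(F,0).round(1),"gap",round(s["finger_gap"],3))
E
python3 - <<'E'
from h import *
go(.112,.15); feel(); print(ctrl.state()["joints"])
E
```

```text
clk 9.9 j6 [  6.5 105.8] shift50 [-0.03   0.014 -2.454] rv [ 0.002  0.003 -0.153] th now -0.003
clk 10.1 th -0.0018 pos-clamp [0.0118 0.1113 0.2526] T [0.043 0.009 0.002] sd 0.006 F [-0.5  0.4 -0.3] gap 0.994
[ 6.42628004e+00  1.78575438e+01  8.13173691e+01 -8.82897908e-02
  8.05840319e+01  1.05789231e+02]
```

Call:
step_arm:
  increments: [0,0,-0.05,0,0,0.186,50,0,0,-0.05,0,0,0.186,50,0,0,-0.05,0,0,0.186,50,0,0,-0.05,0,0,0.186,50,0,0,-0.05,0,0,0.186,50,0,0,-0.05,0,0,0.186,50,0,0,-0.05,0,0,0.186,50,0,0,-0.05,0,0,0.186,50]

```text
clock: 11.1
position: [0.6131, 0.1873, 0.2325]
tcp_rot: [[0.237, 0.971, 0.002], [0.971, -0.237, 0.004], [0.004, 0.001, -1.0]]
force: [-0.8, 0.1, -1.0]
finger_gap: 0.569
```

Call:
step_arm:
  increments: [0,0,-0.05,0,0,0.186,50,0,0,-0.05,0,0,0.186,50,0,0,-0.05,0,0,0.186,50,0,0,-0.05,0,0,0.186,50,0,0,-0.05,0,0,0.186,50,0,0,-0.05,0,0,0.186,50,0,0,-0.05,0,0,0.186,50,0,0,-0.05,0,0,0.186,50]

```text
clock: 12.1
position: [0.6131, 0.1872, 0.2125]
tcp_rot: [[-0.948, 0.317, -0.003], [0.317, 0.948, 0.002], [0.003, 0.001, -1.0]]
force: [0.5, -0.9, 1.1]
finger_gap: 0.569
```

```bash
sed -i 's/yaw=Q\[2\]-th;/yaw=Q[2]-th+np.pi;/; s/Q\[2\]-np.arctan2(R\[1,0\],R\[0,0\])/Q[2]-np.arctan2(-R[1,0],-R[0,0])/g' h.py
python3 - <<'E'
from h import *
go(.112,.15); feel(1)
E
```

```text
clk 12.1 j6 [  6.3 -65.2] shift50 [-0.037  0.016 -1.669] rv [-0.002 -0.003  0.007] th now 0.157
clk 12.15 th 0.15 pos-clamp [0.0118 0.1115 0.2121] T [ 0.052 -0.164 -0.007] sd 0.0 F [-0.4  0.2 -0.5] gap 0.57
```

Call:
step_arm:
  increments: [-0.035,0.015,-0.8,0,0,0,50,0,0,-0.85,0,0,0,50,0,0,0,0,0,0,0,0,0,0,0,0,0,0,0,0,0,0,0,0,0,0,0,0,0,0,0,0]
  newtons: 40

```text
clock: 12.9
position: [0.6124, 0.1872, 0.1317]
tcp_rot: [[-0.947, 0.322, -0.002], [0.322, 0.947, -0.001], [0.001, -0.002, -1.0]]
force: [-2.8, -1.0, 9.4]
finger_gap: 0.14
```

Run:
```python
from h import *
feel(3)
```

```text
clk 13.05 th 0.1639 pos-clamp [0.0113 0.1114 0.1317] T [-0.969  0.345 -0.276] sd 0.025 F [-2.2 -5.5  6.3] gap 0.141
```

Call:
step_arm:
  increments: [0,0,-0.018,0,0,-0.15,0,0,0,-0.018,0,0,-0.15,0,0,0,-0.018,0,0,-0.15,0]

```text
clock: 13.42
position: [0.6125, 0.1873, 0.1291]
tcp_rot: [[-0.709, 0.705, -0.0], [0.705, 0.709, 0.001], [0.001, 0.0, -1.0]]
force: [-2.5, -5.4, 6.3]
finger_gap: 0.143
```

Run:
```python
from h import *
feel(3)
```

```text
clk 13.57 th 0.6147 pos-clamp [0.0113 0.1114 0.129 ] T [-0.935  0.378 -0.181] sd 0.108 F [-2.8 -5.1  6.1] gap 0.139
```

Run:
```python
from h import *
for i in range(5):
    c=cap("scene"); s=ctrl.state();print(s["clock"],np.round(s["wrist_torque"],3),np.round(s["force"],1))
save(c,"s3.png");c=cap("top")
cv2.imwrite("pics/s3c.png",cv2.resize(cv2.hconcat([cap("scene")["frame"][190:350,200:400],c["frame"][150:310,260:460]])[:,:,::-1],None,fx=2,fy=2,interpolation=2))
```

```text
13.625 [-0.883  0.342 -0.317] [-2.3 -5.3  6. ]
13.675 [-0.888  0.342 -0.318] [-3.  -5.3  5.6]
13.725 [-0.869  0.384 -0.32 ] [-2.6 -5.5  6. ]
13.775 [-0.906  0.378 -0.28 ] [-3.1 -4.7  5.6]
13.825 [-0.896  0.29  -0.3  ] [-1.5 -4.6  5.8]
```

View pics/s3c.png

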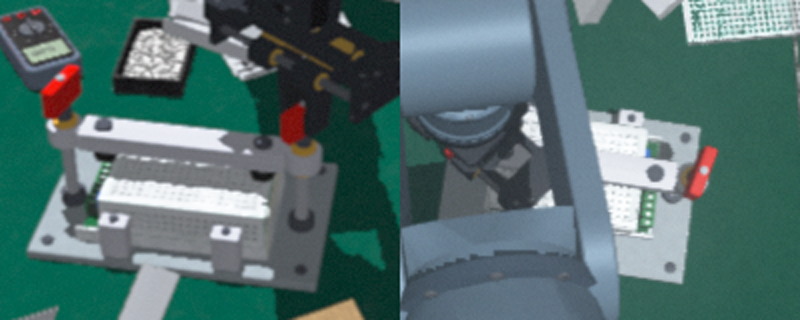

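```bash
cat > m.py <<'E'
from h import *
s=ctrl.state();R=np.array(s["tcp_rot"])
print("clk",round(s["clock"],2),"th",round(Q[2]-np.arctan2(-R[1,0],-R[0,0]),4),"T",np.round(s["wrist_torque"],3),"j6",np.round(s["joint_torque"],2)[5],"F",np.round(s["force"],1))
E
python3 m.py
```

```text
clk 13.93 th 0.614 T [-0.938  0.329 -0.241] j6 -0.3 F [-2.5 -5.1  4.9]
```

Call:
step_arm:
  increments: [0,0,-0.006,0,0,-0.05,0]

```text
clock: 14.05
position: [0.6125, 0.1873, 0.1288]
tcp_rot: [[-0.675, 0.737, -0.0], [0.737, 0.675, 0.001], [0.001, 0.0, -1.0]]
force: [-2.9, -5.4, 6.2]
finger_gap: 0.146
```

```bash
python3 m.py
```

```text
clk 14.05 th 0.6643 T [-0.866  0.413  0.138] j6 -0.57 F [-2.9 -5.4  6.2]
```

Call:
step_arm:
  increments: [0,0,-0.006,0,0,-0.05,0]

```text
clock: 14.18
position: [0.6125, 0.1873, 0.1285]
tcp_rot: [[-0.637, 0.771, -0.0], [0.771, 0.637, 0.001], [0.001, 0.001, -1.0]]
force: [-2.5, -5.4, 6.7]
finger_gap: 0.142
```

```bash
python3 m.py
```

```text
clk 14.18 th 0.7147 T [-0.849  0.351  0.181] j6 -0.39 F [-2.5 -5.4  6.7]
```

Call:
step_arm:
  increments: [0,0,0,0,0,0,0]

```text
clock: 14.3
position: [0.6125, 0.1873, 0.1285]
tcp_rot: [[-0.638, 0.77, -0.0], [0.77, 0.638, 0.001], [0.001, 0.001, -1.0]]
force: [-2.9, -5.8, 6.9]
finger_gap: 0.143
```

```bash
python3 m.py
```

```text
clk 14.3 th 0.7138 T [-0.942  0.419  0.004] j6 0.2 F [-2.9 -5.8  6.9]
```

Call:
step_arm:
  increments: [0,0,0.002,0,0,0.02,0]

```text
clock: 14.42
position: [0.6125, 0.1873, 0.1286]
tcp_rot: [[-0.654, 0.757, -0.0], [0.757, 0.654, 0.001], [0.001, 0.001, -1.0]]
force: [-3.7, -5.4, 6.2]
finger_gap: 0.144
```

```bash
python3 m.py
```

```text
clk 14.43 th 0.6935 T [-0.89   0.392 -0.338] j6 -0.02 F [-3.7 -5.4  6.2]
```

Call:
step_arm:
  increments: [0,0,0,0,0,0,50,0,0,0,0,0,0,50,0,0,0.9,0,0,0,50,-0.147,-0.884,0,0,0,0.085,50,-0.147,-0.884,0,0,0,0.085,50,-0.147,-0.884,0,0,0,0.085,50,-0.147,-0.884,0,0,0,0.085,50,-0.147,-0.884,0,0,0,0.085,50]

```text
clock: 15.42
position: [0.5746, -0.0335, 0.1715]
tcp_rot: [[-0.909, 0.417, -0.003], [0.417, 0.909, 0.002], [0.003, 0.001, -1.0]]
force: [0.9, 0.8, -0.2]
finger_gap: 0.568
```

Run:
```python
from h import *
go(-.112,.28); feel(1)
```

```text
clk 15.43 j6 [-15.2 -80.6] shift50 [-0.003  0.012 -0.864] rv [-0.002 -0.003 -0.015] th now 0.265
clk 15.47 th 0.264 pos-clamp [ 0.0106 -0.1175  0.1715] T [-0.07  -0.148  0.038] sd 0.0 F [ 0.8 -2.8 -0. ] gap 0.571
```

Run:
```python
from h import *
c=cap("wrist"); feel(1); go(-.112,.28)
```

```text
clk 15.57 th 0.2717 pos-clamp [ 0.0105 -0.1132  0.1715] T [-0.01  -0.123 -0.049] sd 0.0 F [-0.2  0.2 -0.8] gap 0.568
clk 15.57 j6 [-15.2 -80.2] shift50 [-0.006  0.025 -0.863] rv [-0.002 -0.003 -0.008] th now 0.272
```

Call:
step_arm:
  increments: [0,0.02,-0.86,0,0,-0.01,50,0,0,0,0,0,0,0,0,0,0,0,0,0,0,0,0,0,0,0,0,0,0,0,0,0,0,0,0]

```text
clock: 16.2
position: [0.575, -0.0331, 0.1298]
tcp_rot: [[-0.904, 0.428, -0.003], [0.428, 0.904, -0.002], [0.002, -0.003, -1.0]]
force: [-4.9, -7.2, 3.0]
finger_gap: 0.142
```

```bash
python3 m.py
```

```text
clk 16.2 th 0.2768 T [-0.98   0.554  0.284] j6 0.26 F [-4.9 -7.2  3. ]
```

Call:
step_arm:
  increments: [0,0,-0.018,0,0,-0.15,0,0,0,-0.018,0,0,-0.15,0,0,0,-0.012,0,0,-0.1,0,0,0,-0.006,0,0,-0.05,0,0,0,-0.006,0,0,-0.05,0]

```text
clock: 16.82
position: [0.5749, -0.0338, 0.1267]
tcp_rot: [[-0.586, 0.81, -0.002], [0.81, 0.586, -0.001], [0.001, -0.002, -1.0]]
force: [-6.1, -8.8, 4.6]
finger_gap: 0.144
```

```bash
python3 m.py
```

```text
clk 16.82 th 0.7795 T [-1.209  0.528  0.221] j6 -0.31 F [-6.1 -8.8  4.6]
```

Call:
step_arm:
  increments: [0,0,-0.006,0,0,-0.05,0]

```text
clock: 16.95
position: [0.5749, -0.0338, 0.1265]
tcp_rot: [[-0.545, 0.838, -0.002], [0.838, 0.545, -0.001], [0.0, -0.002, -1.0]]
force: [-5.2, -9.8, 4.3]
finger_gap: 0.145
```

```bash
python3 m.py
```

```text
clk 16.95 th 0.8295 T [-1.188  0.523  0.158] j6 -0.32 F [-5.2 -9.8  4.3]
```

Call:
step_arm:
  increments: [0,0,-0.006,0,0,-0.05,0]

```text
clock: 17.08
position: [0.5748, -0.0339, 0.1261]
tcp_rot: [[-0.502, 0.865, -0.002], [0.865, 0.502, -0.001], [0.0, -0.002, -1.0]]
force: [-5.5, -9.7, 3.2]
finger_gap: 0.144
```

```bash
python3 m.py
```

```text
clk 17.07 th 0.8796 T [-1.241  0.56   0.185] j6 -0.32 F [-5.5 -9.7  3.2]
```

Call:
step_arm:
  increments: [0,0,0,0,0,0,50,0,0,0,0,0,0,50,0,0,0.9,0,0,0,50,0.147,0.88,0,0,0,0.037,50,0.147,0.88,0,0,0,0.037,50,0.147,0.88,0,0,0,0.037,50,0.147,0.88,0,0,0,0.037,50,0.147,0.88,0,0,0,0.037,50]

```text
clock: 18.08
position: [0.6117, 0.1905, 0.17]
tcp_rot: [[-0.656, 0.755, -0.002], [0.755, 0.656, 0.003], [0.004, 0.001, -1.0]]
force: [1.2, -0.2, -0.4]
finger_gap: 0.569
```

Run:
```python
from h import *
cap("top");cap("top");cap("top");go(.112,.694)
```

```text
clk 18.23 j6 [  6.6 -34.5] shift50 [-0.002 -0.057 -0.878] rv [-0.003 -0.002 -0.005] th now 0.689
```

Call:
step_arm:
  increments: [-0.01,-0.07,-0.88,0,0,-0.005,50,0,0,0,0,0,0,0,0,0,0,0,0,0,0,0,0,0,0,0,0,0,0,0,0,0,0,0,0]

```text
clock: 18.85
position: [0.6135, 0.186, 0.1276]
tcp_rot: [[-0.65, 0.76, 0.004], [0.76, 0.65, 0.006], [0.002, 0.007, -1.0]]
force: [6.0, 2.8, -6.8]
finger_gap: 0.141
```

```bash
python3 m.py
```

```text
clk 18.85 th 0.6986 T [ 0.162 -0.637 -0.182] j6 -0.17 F [ 6.   2.8 -6.8]
```

Call:
step_arm:
  increments: [0,0,-0.018,0,0,-0.15,0,0,0,-0.012,0,0,-0.1,0,0,0,-0.006,0,0,-0.05,0,0,0,-0.006,0,0,-0.05,0]

```text
clock: 19.35
position: [0.6131, 0.1857, 0.1256]
tcp_rot: [[-0.349, 0.937, 0.004], [0.937, 0.349, 0.005], [0.003, 0.006, -1.0]]
force: [3.0, 2.4, 0.5]
finger_gap: 0.142
```

```bash
python3 m.py
```

```text
clk 19.35 th 1.0492 T [ 0.242 -0.571  0.198] j6 -0.34 F [3.  2.4 0.5]
```

Call:
step_arm:
  increments: [0,0,-0.006,0,0,-0.05,0]

```text
clock: 19.48
position: [0.613, 0.1857, 0.1252]
tcp_rot: [[-0.302, 0.953, 0.004], [0.953, 0.302, 0.005], [0.003, 0.005, -1.0]]
force: [4.0, 3.2, 0.9]
finger_gap: 0.144
```

```bash
python3 m.py
```

```text
clk 19.48 th 1.0991 T [ 0.33  -0.469  0.207] j6 -0.35 F [4.  3.2 0.9]
```

Call:
step_arm:
  increments: [0,0,-0.006,0,0,-0.05,0]

```text
clock: 19.6
position: [0.6129, 0.1857, 0.125]
tcp_rot: [[-0.254, 0.967, 0.004], [0.967, 0.254, 0.005], [0.004, 0.005, -1.0]]
force: [3.5, 3.1, 0.7]
finger_gap: 0.147
```

```bash
python3 m.py
```

```text
clk 19.6 th 1.1491 T [ 0.185 -0.504  0.143] j6 -0.35 F [3.5 3.1 0.7]
```

Call:
step_arm:
  increments: [0,0,-0.006,0,0,-0.05,0]

```text
clock: 19.73
position: [0.6128, 0.1857, 0.1246]
tcp_rot: [[-0.205, 0.979, 0.004], [0.979, 0.205, 0.005], [0.004, 0.005, -1.0]]
force: [2.3, 1.9, 0.6]
finger_gap: 0.145
```

```bash
python3 m.py
```

```text
clk 19.73 th 1.1991 T [ 0.24  -0.41   0.175] j6 -0.35 F [2.3 1.9 0.6]
```

Call:
step_arm:
  increments: [0,0,0,0,0,0,50,0,0,0,0,0,0,50,0,0,0.9,0,0,0,50,-0.147,-0.88,0.006,0,0,0.064,50,-0.147,-0.88,0.006,0,0,0.064,50,-0.147,-0.88,0.006,0,0,0.064,50,-0.147,-0.88,0.006,0,0,0.064,50,-0.147,-0.88,0.006,0,0,0.064,50]

```text
clock: 20.72
position: [0.5738, -0.0364, 0.1694]
tcp_rot: [[-0.506, 0.862, -0.002], [0.862, 0.506, 0.003], [0.004, 0.0, -1.0]]
force: [0.8, 0.4, -0.4]
finger_gap: 0.57
```

```bash
sed -i 's/"j6",np.round(s\["joint_torque"\],2)/"j6",np.round(s["joint_torque"],3)/' m.py
python3 - <<'E'
from h import *
cap("top");cap("top");cap("top");go(-.112,.88)
E
```

```text
clk 20.88 j6 [-15.6 -45.7] shift50 [ 0.009  0.08  -0.893] rv [-0.003 -0.002  0.001] th now 0.881
```

Call:
step_arm:
  increments: [-0.01,0.04,-0.89,0,0,0,50,0,0,0,0,0,0,0,0,0,0,0,0,0,0,0,0,0,0,0,0,0,0,0,0,0,0,0,0]

```text
clock: 21.5
position: [0.5746, -0.033, 0.126]
tcp_rot: [[-0.504, 0.864, 0.0], [0.864, 0.504, 0.003], [0.002, 0.002, -1.0]]
force: [-1.5, -1.0, 3.0]
finger_gap: 0.143
```

```bash
python3 m.py
```

```text
clk 21.5 th 0.8776 T [-0.209  0.117  0.176] j6 0.141 F [-1.5 -1.   3. ]
```

Call:
step_arm:
  increments: [0,0,-0.012,0,0,-0.1,0,0,0,-0.006,0,0,-0.05,0,0,0,-0.006,0,0,-0.05,0,0,0,-0.006,0,0,-0.05,0]

```text
clock: 22.0
position: [0.5746, -0.0333, 0.1246]
tcp_rot: [[-0.273, 0.962, 0.001], [0.962, 0.273, 0.003], [0.003, 0.002, -1.0]]
force: [-0.7, 0.1, 2.5]
finger_gap: 0.143
```

```bash
python3 m.py
```

```text
clk 22.0 th 1.1293 T [ 0.019 -0.06   0.233] j6 -0.33 F [-0.7  0.1  2.5]
```

Call:
step_arm:
  increments: [0,0,-0.006,0,0,-0.05,0]

```text
clock: 22.12
position: [0.5746, -0.0333, 0.1243]
tcp_rot: [[-0.225, 0.974, 0.001], [0.974, 0.225, 0.003], [0.003, 0.002, -1.0]]
force: [-0.8, -1.3, 2.0]
finger_gap: 0.143
```

```bash
python3 m.py
```

```text
clk 22.12 th 1.1793 T [-0.043 -0.029  0.203] j6 -0.328 F [-0.8 -1.3  2. ]
```

Call:
step_arm:
  increments: [0,0,-0.006,0,0,-0.05,0]

```text
clock: 22.25
position: [0.5746, -0.0334, 0.124]
tcp_rot: [[-0.176, 0.984, 0.002], [0.984, 0.176, 0.003], [0.003, 0.002, -1.0]]
force: [-0.3, -1.4, 3.0]
finger_gap: 0.146
```

```bash
python3 m.py
```

```text
clk 22.25 th 1.2293 T [ 0.01  -0.037  0.17 ] j6 -0.326 F [-0.3 -1.4  3. ]
```

Call:
step_arm:
  increments: [0,0,-0.006,0,0,-0.05,0]

```text
clock: 22.38
position: [0.5746, -0.0335, 0.1237]
tcp_rot: [[-0.126, 0.992, 0.002], [0.992, 0.126, 0.003], [0.003, 0.002, -1.0]]
force: [0.2, -2.2, 1.0]
finger_gap: 0.141
```

```bash
python3 m.py
```

```text
clk 22.38 th 1.2794 T [ 0.016 -0.136  0.18 ] j6 -0.325 F [ 0.2 -2.2  1. ]
```

Call:
step_arm:
  increments: [0,0,-0.006,0,0,-0.05,0]

```text
clock: 22.5
position: [0.5747, -0.0335, 0.1234]
tcp_rot: [[-0.076, 0.997, 0.002], [0.997, 0.076, 0.003], [0.003, 0.002, -1.0]]
force: [-0.5, -2.0, 2.1]
finger_gap: 0.144
```

```bash
python3 m.py
```

```text
clk 22.5 th 1.3294 T [ 0.005 -0.008  0.195] j6 -0.323 F [-0.5 -2.   2.1]
```

Call:
step_arm:
  increments: [0,0,-0.006,0,0,-0.05,0]

```text
clock: 22.62
position: [0.5746, -0.0336, 0.1231]
tcp_rot: [[-0.026, 1.0, 0.002], [1.0, 0.026, 0.003], [0.003, 0.002, -1.0]]
force: [-0.9, -2.4, 1.9]
finger_gap: 0.144
```

```bash
python3 m.py
```

```text
clk 22.62 th 1.3794 T [-0.052 -0.055  0.23 ] j6 -0.322 F [-0.9 -2.4  1.9]
```

Call:
step_arm:
  increments: [0,0,-0.006,0,0,-0.05,0]

```text
clock: 22.75
position: [0.5747, -0.0336, 0.1228]
tcp_rot: [[0.024, 1.0, 0.003], [1.0, -0.024, 0.003], [0.003, 0.002, -1.0]]
force: [-0.0, -2.0, 2.2]
finger_gap: 0.143
```

```bash
python3 m.py
```

```text
clk 22.75 th 1.4295 T [-0.031 -0.073  0.21 ] j6 -0.32 F [-0.  -2.   2.2]
```

Call:
step_arm:
  increments: [0,0,-0.006,0,0,-0.05,0]

```text
clock: 22.88
position: [0.5747, -0.0336, 0.1225]
tcp_rot: [[0.074, 0.997, 0.003], [0.997, -0.074, 0.003], [0.003, 0.003, -1.0]]
force: [0.2, -2.5, 2.3]
finger_gap: 0.145
```

```bash
python3 m.py
```

```text
clk 22.88 th 1.4794 T [-0.063 -0.08   0.169] j6 -0.32 F [ 0.2 -2.5  2.3]
```

Call:
step_arm:
  increments: [0,0,0,0,0,0,50,0,0,0,0,0,0,50,0,0,0.9,0,0,0,50,0.147,0.88,0.006,0,0,0.056,50,0.147,0.88,0.006,0,0,0.056,50,0.147,0.88,0.006,0,0,0.056,50,0.147,0.88,0.006,0,0,0.056,50,0.147,0.88,0.006,0,0,0.056,50]

```text
clock: 23.88
position: [0.6106, 0.1886, 0.1677]
tcp_rot: [[-0.209, 0.978, -0.001], [0.978, 0.209, 0.004], [0.004, 0.0, -1.0]]
force: [1.2, -0.1, -0.8]
finger_gap: 0.57
```

Run:
```python
from h import *
cap("top");cap("top");cap("top");go(.112,1.199);print(ctrl.state()["position"])
```

```text
clk 24.02 j6 [ 6.5 -5.7] shift50 [ 0.02  -0.02  -0.892] rv [-0.004 -0.001 -0.005] th now 1.194
[0.61024196 0.1890381  0.16741998]
```

Call:
step_arm:
  increments: [0.04,-0.03,-0.89,0,0,-0.005,50,0,0,0,0,0,0,0,0,0,0,0,0,0,0,0,0,0,0,0,0,0,0,0,0,0,0,0,0]

```text
clock: 24.65
position: [0.6129, 0.1853, 0.1247]
tcp_rot: [[-0.201, 0.98, 0.001], [0.98, 0.201, 0.004], [0.004, 0.001, -1.0]]
force: [-2.4, -1.7, 13.4]
finger_gap: 0.143
```

Call:
step_arm:
  increments: [0,0,-0.006,0,0,-0.05,0,0,0,-0.006,0,0,-0.05,0]

```text
clock: 24.9
position: [0.6128, 0.1852, 0.1242]
tcp_rot: [[-0.102, 0.995, 0.001], [0.995, 0.102, 0.003], [0.003, 0.001, -1.0]]
force: [-3.8, -1.7, 5.6]
finger_gap: 0.143
```

```bash
python3 m.py
```

```text
clk 24.9 th 1.3041 T [-0.3    0.53   0.187] j6 -0.374 F [-3.8 -1.7  5.6]
```

Call:
step_arm:
  increments: [0,0,-0.006,0,0,-0.05,0]

```text
clock: 25.02
position: [0.6127, 0.1853, 0.1239]
tcp_rot: [[-0.052, 0.999, 0.001], [0.999, 0.052, 0.003], [0.003, 0.001, -1.0]]
force: [-3.5, -2.3, 6.3]
finger_gap: 0.144
```

```bash
python3 m.py
```

```text
clk 25.02 th 1.3541 T [-0.386  0.553  0.171] j6 -0.322 F [-3.5 -2.3  6.3]
```

Call:
step_arm:
  increments: [0,0,-0.006,0,0,-0.05,0]

```text
clock: 25.15
position: [0.6126, 0.1852, 0.1236]
tcp_rot: [[-0.002, 1.0, 0.001], [1.0, 0.002, 0.003], [0.003, 0.001, -1.0]]
force: [-4.3, -2.2, 6.2]
finger_gap: 0.143
```

```bash
python3 m.py
```

```text
clk 25.15 th 1.404 T [-0.358  0.66   0.18 ] j6 -0.316 F [-4.3 -2.2  6.2]
```

Call:
step_arm:
  increments: [0,0,-0.006,0,0,-0.05,0]

```text
clock: 25.28
position: [0.6126, 0.1852, 0.1233]
tcp_rot: [[0.048, 0.999, 0.001], [0.999, -0.048, 0.003], [0.003, 0.001, -1.0]]
force: [-4.3, -2.1, 6.4]
finger_gap: 0.148
```

```bash
python3 m.py
```

```text
clk 25.27 th 1.4539 T [-0.37   0.732  0.241] j6 -0.305 F [-4.3 -2.1  6.4]
```

Call:
step_arm:
  increments: [0,0,-0.006,0,0,-0.05,0]

```text
clock: 25.4
position: [0.6124, 0.1852, 0.123]
tcp_rot: [[0.098, 0.995, 0.001], [0.995, -0.098, 0.003], [0.003, 0.0, -1.0]]
force: [-4.7, -1.8, 6.2]
finger_gap: 0.146
```

```bash
python3 m.py
```

```text
clk 25.4 th 1.5039 T [-0.309  0.738  0.285] j6 -0.294 F [-4.7 -1.8  6.2]
```

Call:
step_arm:
  increments: [0,0,-0.006,0,0,-0.05,0]

```text
clock: 25.52
position: [0.6124, 0.1853, 0.1227]
tcp_rot: [[0.148, 0.989, 0.001], [0.989, -0.148, 0.003], [0.003, 0.0, -1.0]]
force: [-4.9, -2.1, 7.0]
finger_gap: 0.144
```

```bash
python3 m.py
```

```text
clk 25.52 th 1.5539 T [-0.286  0.823  0.246] j6 -0.284 F [-4.9 -2.1  7. ]
```

Call:
step_arm:
  increments: [0,0,-0.006,0,0,-0.05,0]

```text
clock: 25.65
position: [0.6123, 0.1853, 0.1224]
tcp_rot: [[0.197, 0.98, 0.001], [0.98, -0.197, 0.003], [0.003, 0.0, -1.0]]
force: [-5.5, -2.2, 7.5]
finger_gap: 0.148
```

```bash
python3 m.py
```

```text
clk 25.65 th 1.6038 T [-0.33   0.885  0.283] j6 -0.273 F [-5.5 -2.2  7.5]
```

Call:
step_arm:
  increments: [0,0,0.006,0,0,0.05,0,0,0,0.006,0,0,0.05,0,0,0,0.012,0,0,0.1,0,0,0,0.012,0,0,0.1,0,0,0,0.012,0,0,0.1,0,0,0,0,0,0,0,0]

```text
clock: 26.4
position: [0.613, 0.1853, 0.1248]
tcp_rot: [[-0.201, 0.98, 0.001], [0.98, 0.201, 0.003], [0.003, 0.001, -1.0]]
force: [-3.4, -1.5, 7.5]
finger_gap: 0.144
```

Call:
step_arm:
  increments: [0,0,-0.005,0,0,-0.04,0,0,0,-0.005,0,0,-0.04,0]

```text
clock: 26.65
position: [0.6129, 0.1852, 0.1243]
tcp_rot: [[-0.12, 0.993, 0.001], [0.993, 0.12, 0.003], [0.003, 0.001, -1.0]]
force: [-4.5, -2.8, 7.3]
finger_gap: 0.147
```

```bash
python3 m.py
```

```text
clk 26.65 th 1.2856 T [-0.392  0.556  0.147] j6 -0.278 F [-4.5 -2.8  7.3]
```

Call:
step_arm:
  increments: [0,0,-0.004,0,0,-0.03,0]

```text
clock: 26.78
position: [0.6128, 0.1853, 0.1241]
tcp_rot: [[-0.09, 0.996, 0.001], [0.996, 0.09, 0.003], [0.003, 0.001, -1.0]]
force: [-4.6, -2.3, 7.1]
finger_gap: 0.139
```

```bash
python3 m.py
```

```text
clk 26.77 th 1.3154 T [-0.365  0.643  0.144] j6 -0.126 F [-4.6 -2.3  7.1]
```

Call:
step_arm:
  increments: [0,0,-0.004,0,0,-0.03,0]

```text
clock: 26.9
position: [0.6128, 0.1852, 0.1239]
tcp_rot: [[-0.061, 0.998, 0.001], [0.998, 0.061, 0.003], [0.003, 0.001, -1.0]]
force: [-4.1, -2.0, 7.0]
finger_gap: 0.147
```

```bash
python3 m.py
```

```text
clk 26.9 th 1.3452 T [-0.333  0.725  0.183] j6 -0.13 F [-4.1 -2.   7. ]
```

Call:
step_arm:
  increments: [0,0,-0.004,0,0,-0.03,0]

```text
clock: 27.02
position: [0.6127, 0.1852, 0.1237]
tcp_rot: [[-0.031, 1.0, 0.001], [1.0, 0.031, 0.003], [0.003, 0.001, -1.0]]
force: [-4.3, -3.0, 8.8]
finger_gap: 0.143
```

```bash
python3 m.py
```

```text
clk 27.02 th 1.3751 T [-0.393  0.717  0.18 ] j6 -0.124 F [-4.3 -3.   8.8]
```

Call:
step_arm:
  increments: [0,0,-0.004,0,0,-0.03,0]

```text
clock: 27.15
position: [0.6126, 0.1853, 0.1236]
tcp_rot: [[-0.001, 1.0, 0.001], [1.0, 0.001, 0.003], [0.003, 0.001, -1.0]]
force: [-5.4, -2.3, 8.7]
finger_gap: 0.145
```

```bash
python3 m.py
```

```text
clk 27.15 th 1.4051 T [-0.389  0.781  0.227] j6 -0.118 F [-5.4 -2.3  8.7]
```

Call:
step_arm:
  increments: [0,0,-0.004,0,0,-0.03,0]

```text
clock: 27.28
position: [0.6126, 0.1852, 0.1234]
tcp_rot: [[0.029, 1.0, 0.001], [1.0, -0.029, 0.003], [0.003, 0.001, -1.0]]
force: [-5.6, -2.5, 8.7]
finger_gap: 0.145
```

```bash
python3 m.py
```

```text
clk 27.27 th 1.4351 T [-0.367  0.876  0.194] j6 -0.112 F [-5.6 -2.5  8.7]
```

Call:
step_arm:
  increments: [0,0,-0.004,0,0,-0.03,0]

```text
clock: 27.4
position: [0.6125, 0.1853, 0.1232]
tcp_rot: [[0.059, 0.998, 0.001], [0.998, -0.059, 0.003], [0.003, 0.0, -1.0]]
force: [-5.2, -1.6, 9.0]
finger_gap: 0.141
```

```bash
python3 m.py
```

```text
clk 27.4 th 1.4651 T [-0.41   0.946  0.179] j6 -0.107 F [-5.2 -1.6  9. ]
```

Call:
step_arm:
  increments: [0,0,-0.004,0,0,-0.03,0]

```text
clock: 27.52
position: [0.6125, 0.1853, 0.123]
tcp_rot: [[0.089, 0.996, 0.001], [0.996, -0.089, 0.003], [0.003, 0.0, -1.0]]
force: [-6.3, -2.2, 9.2]
finger_gap: 0.142
```

```bash
python3 m.py
```

```text
clk 27.52 th 1.495 T [-0.369  0.953  0.195] j6 -0.101 F [-6.3 -2.2  9.2]
```

Call:
step_arm:
  increments: [0,0,-0.004,0,0,-0.03,0]

```text
clock: 27.65
position: [0.6124, 0.1853, 0.1228]
tcp_rot: [[0.119, 0.993, 0.001], [0.993, -0.119, 0.003], [0.003, 0.0, -1.0]]
force: [-5.9, -1.8, 10.1]
finger_gap: 0.144
```

```bash
python3 m.py
```

```text
clk 27.65 th 1.525 T [-0.403  0.961  0.223] j6 -0.095 F [-5.9 -1.8 10.1]
```

Call:
step_arm:
  increments: [0,0,0,0,0,0,50,0,0,0,0,0,0,50,0,0,0.9,0,0,0,50,-0.149,-0.88,0,0,0,0.009,50,-0.149,-0.88,0,0,0,0.009,50,-0.149,-0.88,0,0,0,0.009,50,-0.149,-0.88,0,0,0,0.009,50,-0.149,-0.88,0,0,0,0.009,50]

```text
clock: 28.65
position: [0.5751, -0.0358, 0.1661]
tcp_rot: [[0.072, 0.997, 0.001], [0.997, -0.072, 0.004], [0.004, 0.001, -1.0]]
force: [0.1, 0.9, -0.4]
finger_gap: 0.569
```

Run:
```python
from h import *
cap("top");cap("top");cap("top");go(-.112,1.479);print(ctrl.state()["position"])
```

```text
clk 28.8 j6 [-15.5 -11.3] shift50 [-0.016  0.069 -0.899] rv [-0.004  0.001  0.003] th now 1.482
[ 0.57525989 -0.03637787  0.16606344]
```

Call:
step_arm:
  increments: [-0.016,0.055,-0.9,0,0,0.003,50,0,0,0,0,0,0,0,0,0,0,0,0,0,0,0,0,0,0,0,0,0,0,0,0,0,0,0,0,0,0,0.018,0,0,0.15,0,0,0,0,0,0,0,0,0,0,-0.005,0,0,-0.04,0]

```text
clock: 29.8
position: [0.5747, -0.0315, 0.1231]
tcp_rot: [[-0.04, 0.999, 0.001], [0.999, 0.04, 0.004], [0.004, 0.001, -1.0]]
force: [-2.0, 2.5, 6.6]
finger_gap: 0.142
```

Call:
step_arm:
  increments: [0,0,-0.005,0,0,-0.04,0]

```text
clock: 29.92
position: [0.5747, -0.0316, 0.1228]
tcp_rot: [[0.001, 1.0, 0.001], [1.0, -0.001, 0.004], [0.004, 0.001, -1.0]]
force: [-2.7, 1.7, 5.6]
finger_gap: 0.143
```

```bash
python3 m.py
```

```text
clk 29.93 th 1.4065 T [0.145 0.507 0.196] j6 -0.25 F [-2.7  1.7  5.6]
```

Call:
step_arm:
  increments: [0,0,-0.004,0,0,-0.03,0]

```text
clock: 30.05
position: [0.5748, -0.0316, 0.1227]
tcp_rot: [[0.03, 1.0, 0.001], [1.0, -0.03, 0.004], [0.004, 0.001, -1.0]]
force: [-3.3, 0.2, 5.9]
finger_gap: 0.145
```

```bash
python3 m.py
```

```text
clk 30.05 th 1.4363 T [0.159 0.463 0.221] j6 -0.096 F [-3.3  0.2  5.9]
```

Call:
step_arm:
  increments: [0,0,-0.004,0,0,-0.03,0]

```text
clock: 30.18
position: [0.5749, -0.0316, 0.1225]
tcp_rot: [[0.06, 0.998, 0.001], [0.998, -0.06, 0.004], [0.004, 0.001, -1.0]]
force: [-3.5, 1.6, 5.8]
finger_gap: 0.145
```

```bash
python3 m.py
```

```text
clk 30.18 th 1.4661 T [0.104 0.464 0.191] j6 -0.136 F [-3.5  1.6  5.8]
```

Call:
step_arm:
  increments: [0,0,-0.004,0,0,-0.03,0]

```text
clock: 30.3
position: [0.5749, -0.0317, 0.1223]
tcp_rot: [[0.09, 0.996, 0.002], [0.996, -0.09, 0.003], [0.004, 0.001, -1.0]]
force: [-2.2, 0.5, 5.9]
finger_gap: 0.144
```

```bash
python3 m.py
```

```text
clk 30.3 th 1.4962 T [0.124 0.44  0.153] j6 -0.135 F [-2.2  0.5  5.9]
```

Call:
step_arm:
  increments: [0,0,-0.004,0,0,-0.03,0]

```text
clock: 30.42
position: [0.575, -0.0317, 0.1221]
tcp_rot: [[0.12, 0.993, 0.002], [0.993, -0.12, 0.003], [0.004, 0.002, -1.0]]
force: [-3.5, 1.0, 6.2]
finger_gap: 0.143
```

```bash
python3 m.py
```

```text
clk 30.43 th 1.5262 T [0.146 0.424 0.173] j6 -0.133 F [-3.5  1.   6.2]
```

Call:
step_arm:
  increments: [0,0,-0.004,0,0,-0.03,0]

```text
clock: 30.55
position: [0.575, -0.0318, 0.1219]
tcp_rot: [[0.15, 0.989, 0.002], [0.989, -0.15, 0.003], [0.004, 0.002, -1.0]]
force: [-2.3, 0.9, 5.8]
finger_gap: 0.145
```

```bash
python3 m.py
```

```text
clk 30.55 th 1.5563 T [0.187 0.386 0.225] j6 -0.131 F [-2.3  0.9  5.8]
```

Call:
step_arm:
  increments: [0,0,-0.004,0,0,-0.03,0]

```text
clock: 30.68
position: [0.5751, -0.0318, 0.1218]
tcp_rot: [[0.179, 0.984, 0.002], [0.984, -0.18, 0.003], [0.004, 0.002, -1.0]]
force: [-2.6, 0.5, 5.1]
finger_gap: 0.144
```

```bash
python3 m.py
```

```text
clk 30.68 th 1.5863 T [0.098 0.365 0.199] j6 -0.129 F [-2.6  0.5  5.1]
```

Call:
step_arm:
  increments: [0,0,-0.004,0,0,-0.03,0]

```text
clock: 30.8
position: [0.5751, -0.0319, 0.1216]
tcp_rot: [[0.209, 0.978, 0.003], [0.978, -0.209, 0.003], [0.004, 0.002, -1.0]]
force: [-1.8, -0.8, 5.1]
finger_gap: 0.145
```

```bash
python3 m.py
```

```text
clk 30.8 th 1.6164 T [0.115 0.374 0.228] j6 -0.127 F [-1.8 -0.8  5.1]
```

Call:
step_arm:
  increments: [0,0,-0.004,0,0,-0.03,0]

```text
clock: 30.92
position: [0.5752, -0.0319, 0.1214]
tcp_rot: [[0.238, 0.971, 0.003], [0.971, -0.238, 0.003], [0.004, 0.002, -1.0]]
force: [-3.1, -0.1, 5.7]
finger_gap: 0.144
```

```bash
python3 m.py
```

```text
clk 30.93 th 1.6463 T [0.093 0.408 0.229] j6 -0.125 F [-3.1 -0.1  5.7]
```

Call:
step_arm:
  increments: [0,0,-0.004,0,0,-0.03,0]

```text
clock: 31.05
position: [0.5752, -0.032, 0.1213]
tcp_rot: [[0.267, 0.964, 0.003], [0.964, -0.267, 0.003], [0.004, 0.002, -1.0]]
force: [-1.7, 0.4, 5.9]
finger_gap: 0.142
```

```bash
python3 m.py
```

```text
clk 31.05 th 1.6763 T [0.118 0.355 0.263] j6 -0.099 F [-1.7  0.4  5.9]
```

Call:
step_arm:
  increments: [0,0,-0.004,0,0,-0.03,0]

```text
clock: 31.18
position: [0.5752, -0.032, 0.1211]
tcp_rot: [[0.296, 0.955, 0.003], [0.955, -0.296, 0.003], [0.004, 0.002, -1.0]]
force: [-1.7, -0.8, 6.4]
finger_gap: 0.142
```

```bash
python3 m.py
```

```text
clk 31.18 th 1.7063 T [0.074 0.39  0.275] j6 -0.076 F [-1.7 -0.8  6.4]
```

Call:
step_arm:
  increments: [0,0,-0.004,0,0,-0.03,0]

```text
clock: 31.3
position: [0.5753, -0.0321, 0.121]
tcp_rot: [[0.324, 0.946, 0.004], [0.946, -0.325, 0.003], [0.004, 0.002, -1.0]]
force: [-1.7, -1.0, 6.4]
finger_gap: 0.145
```

```bash
python3 m.py
```

```text
clk 31.3 th 1.7363 T [0.109 0.357 0.27 ] j6 -0.069 F [-1.7 -1.   6.4]
```

Call:
step_arm:
  increments: [0,0,-0.004,0,0,-0.03,0]

```text
clock: 31.42
position: [0.5753, -0.0321, 0.1208]
tcp_rot: [[0.353, 0.936, 0.004], [0.936, -0.353, 0.002], [0.004, 0.003, -1.0]]
force: [-1.9, -0.6, 7.2]
finger_gap: 0.148
```

```bash
python3 m.py
```

```text
clk 31.43 th 1.7663 T [0.097 0.358 0.262] j6 -0.06 F [-1.9 -0.6  7.2]
```

Call:
step_arm:
  increments: [0,0,-0.004,0,0,-0.03,0]

```text
clock: 31.55
position: [0.5754, -0.0322, 0.1207]
tcp_rot: [[0.381, 0.925, 0.004], [0.925, -0.381, 0.002], [0.004, 0.003, -1.0]]
force: [-2.1, -2.0, 6.5]
finger_gap: 0.148
```

```bash
python3 m.py
```

```text
clk 31.55 th 1.7963 T [0.065 0.323 0.25 ] j6 -0.052 F [-2.1 -2.   6.5]
```

R's touch shows clearly at about 1.66 rad. I add 0.042 rad on R, to the computed final of about 1.838, and then go back to L to re-feel its touch and set it.

Call:
step_arm:
  increments: [0,0,-0.005,0,0,-0.042,0,0,0,0,0,0,0,0]

```text
clock: 31.8
position: [0.5755, -0.0323, 0.1204]
tcp_rot: [[0.419, 0.908, 0.004], [0.908, -0.419, 0.002], [0.004, 0.003, -1.0]]
force: [-2.1, -1.9, 6.1]
finger_gap: 0.142
```

```bash
python3 m.py
```

```text
clk 31.8 th 1.8379 T [0.084 0.331 0.176] j6 0.341 F [-2.1 -1.9  6.1]
```

Call:
step_arm:
  increments: [0,0,0,0,0,0,50,0,0,0,0,0,0,50,0,0,0.9,0,0,0,50,0.149,0.88,0.006,0,0,0.062,50,0.149,0.88,0.006,0,0,0.062,50,0.149,0.88,0.006,0,0,0.062,50,0.149,0.88,0.006,0,0,0.062,50,0.149,0.88,0.006,0,0,0.062,50]

```text
clock: 32.8
position: [0.6118, 0.1898, 0.165]
tcp_rot: [[0.119, 0.993, 0.001], [0.993, -0.119, 0.004], [0.004, 0.0, -1.0]]
force: [1.1, -0.5, 0.5]
finger_gap: 0.566
```

Run:
```python
from h import *
cap("top");cap("top");cap("top");go(.112,1.525);print(ctrl.state()["position"])
```

```text
clk 32.95 j6 [ 6.6 13.3] shift50 [-0.004 -0.046 -0.878] rv [-0.004  0.    -0.001] th now 1.524
[0.61147655 0.19034922 0.16475284]
```

Call:
step_arm:
  increments: [0.01,-0.055,-0.88,0,0,0,50,0,0,0,0,0,0,0,0,0,0,0,0,0,0,0,0,0,0,0,0,0,0,0,0,0,0,0,0,0,0,0.015,0,0,0.12,0,0,0,0.015,0,0,0.12,0,0,0,0.015,0,0,0.12,0]

```text
clock: 33.95
position: [0.6129, 0.1856, 0.1248]
tcp_rot: [[-0.24, 0.971, 0.001], [0.971, 0.24, 0.004], [0.004, 0.002, -1.0]]
force: [-0.6, -0.5, 1.4]
finger_gap: 0.143
```

Call:
step_arm:
  increments: [0,0,0,0,0,0,0,0,0,-0.003,0,0,-0.025,0,0,0,-0.003,0,0,-0.025,0]

```text
clock: 34.33
position: [0.6129, 0.1855, 0.1245]
tcp_rot: [[-0.184, 0.983, 0.001], [0.983, 0.184, 0.004], [0.003, 0.002, -1.0]]
force: [-1.2, -0.9, 6.4]
finger_gap: 0.143
```

```bash
python3 m.py
```

```text
clk 34.33 th 1.2203 T [-0.115  0.347  0.191] j6 -0.113 F [-1.2 -0.9  6.4]
```

Call:
step_arm:
  increments: [0,0,-0.003,0,0,-0.025,0]

```text
clock: 34.45
position: [0.6128, 0.1855, 0.1243]
tcp_rot: [[-0.16, 0.987, 0.001], [0.987, 0.16, 0.004], [0.003, 0.002, -1.0]]
force: [-1.5, -1.2, 5.9]
finger_gap: 0.146
```

```bash
python3 m.py
```

```text
clk 34.45 th 1.2453 T [-0.128  0.338  0.132] j6 -0.11 F [-1.5 -1.2  5.9]
```

Call:
step_arm:
  increments: [0,0,-0.003,0,0,-0.025,0]

```text
clock: 34.58
position: [0.6128, 0.1855, 0.1242]
tcp_rot: [[-0.135, 0.991, 0.001], [0.991, 0.135, 0.004], [0.003, 0.002, -1.0]]
force: [-2.4, -0.7, 7.2]
finger_gap: 0.143
```

```bash
python3 m.py
```

```text
clk 34.58 th 1.2702 T [-0.143  0.337  0.171] j6 -0.093 F [-2.4 -0.7  7.2]
```

Call:
step_arm:
  increments: [0,0,-0.003,0,0,-0.025,0]

```text
clock: 34.7
position: [0.6128, 0.1855, 0.1241]
tcp_rot: [[-0.11, 0.994, 0.001], [0.994, 0.11, 0.004], [0.003, 0.002, -1.0]]
force: [-2.4, 0.1, 6.6]
finger_gap: 0.145
```

```bash
python3 m.py
```

```text
clk 34.7 th 1.2952 T [-0.189  0.403  0.225] j6 -0.066 F [-2.4  0.1  6.6]
```

Call:
step_arm:
  increments: [0,0,-0.003,0,0,-0.025,0]

```text
clock: 34.83
position: [0.6127, 0.1855, 0.1239]
tcp_rot: [[-0.086, 0.996, 0.001], [0.996, 0.086, 0.004], [0.004, 0.002, -1.0]]
force: [-2.7, -0.5, 6.3]
finger_gap: 0.146
```

```bash
python3 m.py
```

```text
clk 34.83 th 1.3202 T [-0.179  0.408  0.162] j6 -0.063 F [-2.7 -0.5  6.3]
```

Call:
step_arm:
  increments: [0,0,-0.003,0,0,-0.025,0]

```text
clock: 34.95
position: [0.6127, 0.1855, 0.1238]
tcp_rot: [[-0.061, 0.998, 0.001], [0.998, 0.061, 0.004], [0.004, 0.002, -1.0]]
force: [-3.2, -1.5, 7.2]
finger_gap: 0.145
```

```bash
python3 m.py
```

```text
clk 34.95 th 1.3452 T [-0.152  0.43   0.247] j6 -0.058 F [-3.2 -1.5  7.2]
```

Call:
step_arm:
  increments: [0,0,-0.003,0,0,-0.025,0]

```text
clock: 35.08
position: [0.6127, 0.1855, 0.1236]
tcp_rot: [[-0.036, 0.999, 0.001], [0.999, 0.036, 0.004], [0.004, 0.001, -1.0]]
force: [-2.8, -1.4, 7.4]
finger_gap: 0.142
```

```bash
python3 m.py
```

```text
clk 35.08 th 1.3702 T [-0.135  0.509  0.214] j6 -0.053 F [-2.8 -1.4  7.4]
```

Call:
step_arm:
  increments: [0,0,-0.003,0,0,-0.025,0]

```text
clock: 35.2
position: [0.6126, 0.1855, 0.1234]
tcp_rot: [[-0.011, 1.0, 0.001], [1.0, 0.011, 0.004], [0.004, 0.001, -1.0]]
force: [-2.6, -0.6, 7.5]
finger_gap: 0.145
```

```bash
python3 m.py
```

```text
clk 35.2 th 1.3951 T [-0.211  0.488  0.164] j6 -0.047 F [-2.6 -0.6  7.5]
```

L's touch repeats, near 1.262 rad with R at 1.838 (predicted 1.259). The final L angle for 16 N is therefore about 1.42, so I finish the last 0.026, release and back off.

Call:
step_arm:
  increments: [0,0,-0.003,0,0,-0.026,0,0,0,0,0,0,0,0]

```text
clock: 35.45
position: [0.6126, 0.1855, 0.1233]
tcp_rot: [[0.015, 1.0, 0.001], [1.0, -0.015, 0.004], [0.004, 0.001, -1.0]]
force: [-2.3, -1.2, 7.5]
finger_gap: 0.145
```

```bash
python3 m.py
```

```text
clk 35.45 th 1.4207 T [-0.215  0.471  0.157] j6 0.249 F [-2.3 -1.2  7.5]
```

Call:
step_arm:
  increments: [0,0,0,0,0,0,50,0,0,0,0,0,0,50,0,0,0.5,0,0,0,60,0,0,1,0,0,0,60,0,0,1,0,0,0,60,-0.5,0,1,0,0,0,60,-0.8,-0.6,0.5,0,0,0,60,-0.8,-0.8,0.5,0,0,0,60]

```text
clock: 36.45
position: [0.5062, 0.1154, 0.3477]
tcp_rot: [[0.011, 1.0, 0.001], [1.0, -0.011, 0.004], [0.004, 0.001, -1.0]]
force: [0.5, -0.5, 1.3]
finger_gap: 0.684
```

Call:
step_arm:
  increments: [-0.8,-0.9,0,0,0,0,60,-0.8,-0.9,0,0,0,0,60,-0.5,-0.9,0,0,0,0,60,0,-0.9,0,0,0,0,60,0,0,0,0,0,0,60]

```text
clock: 37.08
position: [0.402, -0.0667, 0.3469]
tcp_rot: [[0.018, 1.0, 0.001], [1.0, -0.018, 0.003], [0.003, 0.001, -1.0]]
force: [-0.6, 1.1, 0.1]
finger_gap: 0.678
```

Run:
```python
from h import *
s=ctrl.state();print(s["clock"],s["position"],np.round(s["force"],1))
c=cap("top");d=cap("scene")
a=c["frame"][180:320,190:440];b=d["frame"][200:350,200:480]
cv2.imwrite("pics/f.png",cv2.vconcat([cv2.resize(k,(600,300),interpolation=2) for k in(b,a)])[:,:,::-1])
for t in("flux","tape_yellow"):
    for n in("top","scene"):
        print(t,n,[np.round(k["box"]).tolist() for k in ctrl.search_frame(n,t)][:1])
```

```text
37.075 [ 0.40196115 -0.06671937  0.34687875] [-0.6  1.1  0.1]
flux top [[200.0, 226.0, 22.0, 25.0]]
flux scene [[456.0, 290.0, 28.0, 44.0]]
tape_yellow top [[210.0, 290.0, 32.0, 36.0]]
tape_yellow scene [[351.0, 272.0, 26.0, 55.0]]
```

View pics/f.png

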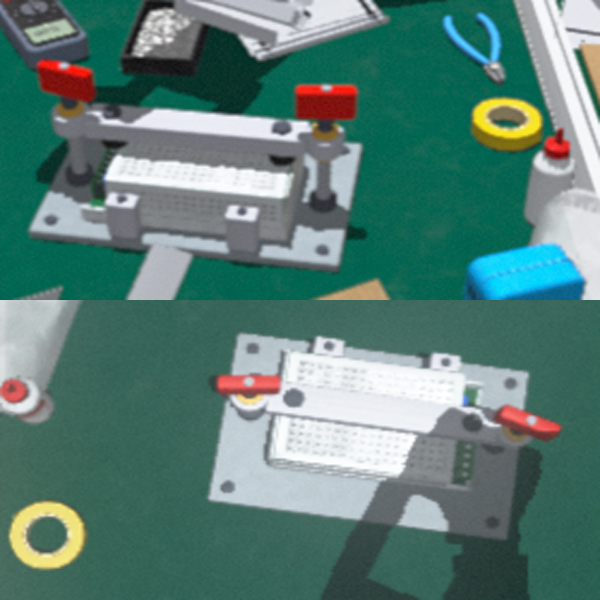

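The picture shows the supply against both stops, both feet down on it, the knobs turned to about 1.4 and 1.8 rad, the bystanders unmoved and the robot clear. I hand in.

```bash
python3 -c "
from bench import ctrl
print(ctrl.hand_in())"
```

```text
the job is handed in; nothing more can be done
None
```

The power supply is seated against both rear stops and clamped, and I handed the job in at about 37 s of robot time. By my estimate each foot presses with about 16 N.

- **Seating:** I pushed the front face with both open fingers. The force rose to about 12 N with almost no yaw moment, so both ends bear on the stops. The last pictures agree.
- **Clamping:** I turned the knobs in alternate steps, and the largest gap between the ends was about 4 mm. The right foot touched at about 1.66 rad. The left touched at 1.33 rad, and at 1.26 rad when felt again with the right knob further down.
- **Final angles:** Left is at 1.42 rad and right at 1.84 rad. Each foot's squeeze is 0.8 mm past its touch, allowing for the bar's lever.
- **Left knob turned back:** I backed the left knob off twice to feel its touch again, so it was not turned clockwise only. Its foot reached about 21 N for a moment before I set the final angle.
- **How sure:** The foot forces come from the torque jump at touch and the angle after it, not from a direct reading. I put them within about 2 N. The wrist moment was noisy and by itself suggested a slightly later left touch (about 1.39 rad), so I relied on the joint-6 torque, which repeated.
- **Bystanders:** The bottle and the tape are where they were. The detector mislabelled the left knob as tape in the last scene picture, but the tape itself is plainly unmoved in both views. The robot is clear of everything.

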